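# Shut the belt guard, then hold the tailstock at its line and cam it tight

### The job

Make the small bench lathe ready for turning between centres: first press the raised belt guard over the headstock pulley down until it snaps fully shut on its catch. Then take the tailstock with a light pinch across the two flat sides of its upright, slide it along the bed until the front edge of its foot is even with the dark line marked across the bed, and, without letting go, push the raised cam lever beside the upright fully down with the fingertip so that it clamps. Finish while still gripping the tailstock at the line with the lever down (do not let go or back away), and leave the eyeglass, tin and screwdriver on the bench where they lie.

Things in the scene. Friction and masses are not known exactly. Their poses are not given: they have to be found in the camera images.
- lathe: small dark iron bench lathe on a pedestal, fixed. Origin on the bench under its bed. x points across the bed to the far side (away from the robot), y along the bed to the headstock (end with pulley, face plate, guard), z up. Steel bed: 36 mm wide, y -175..195 mm, top 100 mm above the bench. Headstock parts lie at y over 25 mm. Its place and yaw vary.
- guard (a joint): belt guard angle, rad: 0 = fully shut, positive = raised, at most 1.2. A friction hinge (0.07 N m) keeps it where left. A leaf-spring catch under its front lip resists over the last 0.07 rad or so and then lets it snap home; that takes 6 to 12 N pressed on its front part, 70 mm from the hinge.
- guard_hinge (a point): middle of the guard's hinge line (parallel to lathe y), far side of the headstock, 203 mm above the bench. The guard is a grey sheet-steel cover; shut, it lies level, reaches 96 mm from the hinge to the robot's side (lathe -x) plus a 15 mm finger tab, is 78 mm wide in y, its top face 3 mm above the hinge line, front lip turned down. Open, its front edge is swung up about the hinge.
- guard_front (a point): point on the guard's top face, 80 mm from the hinge, half-way along its width, moving with the guard: a good place to press.
- tailstock (a joint): travel of the tailstock along the bed, m: 0 at the free end of the bed, growing towards the headstock, up to 0.12. Unclamped it slides with 2 N of friction; with the lever down it is clamped and takes about 20 N to shift.
- foot_edge (a point): front edge of the tailstock's foot (towards the headstock), middle of the bed's width, at bed-top height; axes as the lathe's. To be brought even with the line. The foot is 56 mm long in y, 28 mm wide, 14 mm high, with side aprons 48 mm wide that rise 6 mm above the bed top.
- upright_top (a point): top middle of the tailstock's upright, 66 mm above the bed top, 36 mm behind foot_edge (lathe -y); axes as the lathe's. Flat flanks 22 mm apart in x, 30 mm long in y, 13 to 66 mm above the bed top; a 21 mm barrel along y tops it at 75.5 mm. Grip from above across the flanks here: the far fingertip then stands over the lever. Gripped with some 10 N both pads bear and can still slide down.
- cam_lever (a joint): cam lever angle, rad: 0 = fully down (level, clamped), positive = raised, at most 0.55. Friction keeps it where it is left; it bites over the last 0.2 rad. Pushing it down takes about 4 to 10 N at 36 mm from its pivot, besides the rubbing of the gripping pads. If the tailstock is not held, pushing the lever makes it creep along the bed.
- lever_pivot (a point): pivot of the cam lever (axis along lathe x), 12 mm above the bed top, 21 mm to the far side of the bed's middle, 26 mm ahead of upright_top (lathe +y). The steel bar runs from it along lathe -y, 76 mm long, 12 mm wide: 4 to 16 mm outside the far flank. Down, its top is level, 17 mm above the bed top; raised by angle a, at d behind the pivot it is d*tan(a) higher (20 mm at 36 mm, 0.5).
- lever_end (a point): top of the lever's widened end (16 mm wide, 20 mm long), 66 mm from the pivot.
- mark: dark line 3 mm wide marked straight across the bed (top and sides); origin mid-line on the bed top, y axis along the bed to the headstock. It lies between the tailstock's starting place and the headstock; where, varies.
- loupe_mid (a point): centre of a black watchmaker's eyeglass, 34 mm diameter and 30 mm high, standing on the bench on the robot's side of the lathe. Leave alone.
- tin_mid (a point): centre of a closed round aluminium parts tin, 54 mm diameter, 20 mm high, on the far side. Leave alone.
- driver: steel screwdriver 127 mm long, 10 mm thick, lying on the far side; origin under the middle of its shaft. Leave alone.

How it is judged:
On the way, in this order (a step that is already met when the one before it is completed fails the run):
1. the belt guard is snapped shut (value of joint guard below 0.015 rad), for 0.2 s.
2. the tailstock, held between the fingers by both flanks, is at the line with the lever still raised (contact force between the fingers and tailstock_c0 above 1 N and contact force between the fingers and tailstock_c1 above 1 N and value of joint cam_lever above 0.2 rad and y of foot_edge in the frame of mark between -0.004 and 0.004 m), for 0.1 s.
3. the lever is fully down with the tailstock still held at the line (contact force between the fingers and tailstock_c0 above 1 N and contact force between the fingers and tailstock_c1 above 1 N and value of joint cam_lever below 0.06 rad and y of foot_edge in the frame of mark between -0.003 and 0.003 m), for 0.2 s.
At the end, for the whole second after the job is handed in: Still holding: both flanks of the tailstock's upright are gripped by the fingers (more than 1 N each), the tailstock stands still with the front edge of its foot within 3 mm of the line, the cam lever is down (below 0.06 rad), and the belt guard is shut on its catch (below 0.015 rad) (all of step 3 and value of joint guard below 0.015 rad and velocity of joint tailstock between -0.005 and 0.005 m/s); the arm keeps its last pose, push and grip.
It fails at once if the lever is pushed down while the tailstock is not held (value of joint cam_lever below 0.2 rad and contact force between the fingers and tailstock_c0 below 0.05 N and contact force between the fingers and tailstock_c1 below 0.05 N).
It fails at once if the eyeglass, the tin or the screwdriver is moved by more than 15 mm (distance of any of loupe_mid, tin_mid, driver from where it was at the start of the episode above 0.015 m).
It also fails if it takes over 48 s, if anything falls off the work surface, if the arm or the gripper's body presses on something with over 40 N, if the wrist force passes 120 N, or if a joint passes its speed limit or range.

### The arm

A 6-joint arm with a two-finger parallel gripper is mounted at the origin on the work surface. World frame = base frame: x ahead of the robot, y to its left, z up, the work surface at z = 0. Lengths are in m, angles in rad, forces in N, time in s.
With the tool pointing down it reaches from about 0.275 to 1 m from the base axis. Payload 8.4 kg.
Tool frame: the origin (TCP) lies at the centre of the arm's flange, where the gripper is bolted on; the fingertips stand 173 mm ahead of it and the grasp point (between the pads) lies 155 mm ahead of it (tip_reach is the z of the fingertips in the tool frame, in m); z points along the fingers, y is the direction in which the jaws open and shut (so a half turn about z gives the same grasp; the last joint's range is limited). The gripper opens to 85 mm and grips with 20 to 120 N. Pads are 22 mm wide; open, the fingers measure 114 mm over their backs; the gripper's body (76 mm by 85 mm) begins 54 mm behind the grasp point. The pads swing forward as they close: fully open they stand 13 mm farther back than shut.
Start: joints at [1.202, 0.353, 1.633, -0, 1.155, -0.002], TCP at [0.224, 0.583, 0.405] pointing down, gripper open.
Joint ranges: [-2.63, 2.63], [-0.92, 2.1], [0.06, 2.66], [-1.3, 4.44], [0, 2.69], [-3.02, 3.02]. Speed limits (rad/s): [2.22, 2.22, 2.79, 3.14, 3.14, 3.14].

### API

Orientations are given as a 3x3 rotation matrix whose columns are the frame's x, y, z axes.
In Python, from workcell import reach, movel, move_j, grip, pause, solve_ik, get_image, camera_info, MotionError, sign_off, get_time, get_qpos, get_qd, get_joint_efforts, get_eef_pos, get_tcp_rot, get_contact_force, get_moment, get_finger_gap, tip_reach gives the robot as it stands. Calls block until the motion is done:
- reach(position, orientation): joint-space move of the TCP to a pose.
- movel(position, orientation=None, velocity=0.15): straight line of the TCP; orientation=None keeps the orientation; velocity is the mean speed in m/s.
- move_j(angles): joint-space move.
- grip(opening): opening from 0.0 (shut) to 1.0 (fully open); the grip force is fixed at half the most; returns when the fingers have stopped.
- pause(seconds).
- solve_ik(position, orientation): joint angles nearest the present ones, or None.
- get_image(name): name is "scene" or "top" or "wrist"; returns the picture (384x512x3 uint8, red, green, blue); there is no depth.
- camera_info(name): a dict with "vfov" (degrees; the focal length in pixels is half the picture's height over the tangent of half this angle, whatever the lens; pixels are square), "cx", "cy" (the principal point, pixels), "rvec" (rotation vector, rad) and "tvec" (3), from world to camera coordinates, as OpenCV has them. Camera axes: x right, y down, z forward; pixel columns grow to the right and rows downward; lengths in m; the calibration is good to about 2 mm. A picture is of the moment at which its call begins: read the wrist's pose just before it. camera_info takes no time and is no camera call; for the wrist camera it gives the pose at the moment of the call.
A pose or a line that the arm cannot do raises MotionError and nothing moves.
- sign_off(): hands the job in, once; it reports no verdict.
Readings, each from a call of its own:
- get_time(): time.
- get_qpos(): joint angles.
- get_qd(): joint speeds.
- get_joint_efforts(): joint torques, N m.
- get_eef_pos(): TCP position.
- get_tcp_rot(): TCP orientation.
- get_contact_force(): force on the tool from outside, world axes, zero at the start.
- get_moment(): the same for the moment, N m.
- get_finger_gap(): opening from 0.0 (shut) to 1.0 (fully open).
Only numpy, scipy, OpenCV 4.12 (cv2) and the standard library are available. Lean on these libraries where they do the work, as an engineer would, in place of code of your own. Each camera call takes 0.05 s, during which the arm holds its last target.

## Working session

There is one attempt and no reset: what is moved stays moved. The work goes in short steps, each a Python script; the robot and the scene stay as the last script left them, time stands still between calls to the robot, and variables do not carry over. Pictures are saved under pics/ and viewed, and the job is handed in when it is done.

```bash
ls; mkdir -p pics
python3 - <<'E'
from workcell import *
import cv2
print(get_time(), get_eef_pos(), get_tcp_rot(), get_finger_gap(), tip_reach)
for n in ("scene","top","wrist"):
    ci=camera_info(n); print(n,ci)
    cv2.imwrite(f"pics/{n}0.png",get_image(n)[:,:,::-1])
print(get_time())
E
```

```text
pics
0.0 [0.22403752 0.58320445 0.403939  ] [[-9.33484250e-01  3.58618020e-01 -5.21272517e-04]
 [ 3.58618398e-01  9.33483284e-01 -1.34257199e-03]
 [ 5.12867246e-06 -1.44020772e-03 -9.99998963e-01]] 0.9974466265942463 0.1734
scene {'vfov': 49.612932732995816, 'cx': 249.18591238304757, 'cy': 201.49406143146217, 'rvec': array([ 1.16428137,  2.47430143, -0.822559  ]), 'tvec': array([ 0.36758206, -0.25751752,  1.04107612])}
top {'vfov': 42.88923737247113, 'cx': 259.7289403790381, 'cy': 191.4105834934221, 'rvec': array([ 2.16622348, -2.15877244,  0.18536688]), 'tvec': array([-0.02167201,  0.58613369,  0.84824033])}
wrist {'vfov': 66.72388318904407, 'cx': 256.30718039018456, 'cy': 195.91406078973208, 'rvec': array([-2.40127183, -1.64739997, -0.22191846]), 'tvec': array([-0.62580509, -0.03516441,  0.37885725])}
0.15
```

View pics/scene0.png

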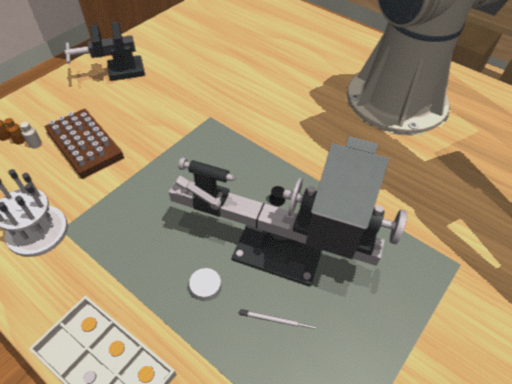

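View pics/top0.png

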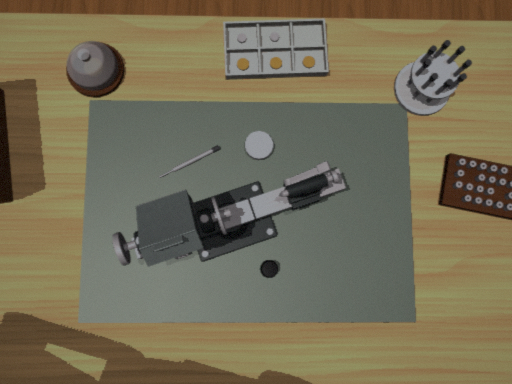

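View pics/wrist0.png

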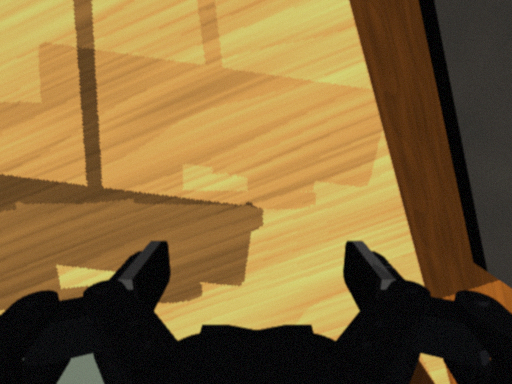

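```bash
cat > h.py <<'E'
import numpy as np, cv2
from workcell import *
def cam(n):
    c=camera_info(n); f=192/np.tan(np.radians(c['vfov'])/2)
    K=np.array([[f,0,c['cx']],[0,f,c['cy']],[0,0,1]]); R=cv2.Rodrigues(np.array(c['rvec']))[0]
    return K,R,np.array(c['tvec'])
def plane(n,uv,z,C=None):
    K,R,t=C or cam(n); uv=np.atleast_2d(uv).astype(float)
    d=(np.linalg.inv(K)@np.c_[uv,np.ones(len(uv))].T).T@R; o=-R.T@t
    return o+d*((z-o[2])/d[:,2])[:,None]
def proj(n,P,C=None):
    K,R,t=C or cam(n); P=np.atleast_2d(P)
    q=(K@(R@P.T+t[:,None])).T; return q[:,:2]/q[:,2:]
def crop(img,u0,v0,u1,v1,s,fn):
    cv2.imwrite(fn,cv2.resize(img[v0:v1,u0:u1],None,fx=s,fy=s,interpolation=cv2.INTER_CUBIC))
E
python3 - <<'E'
from h import *
for n in("scene","top"):
    K,R,t=cam(n); print(n,-R.T@t,R[2])
print(plane("top",[[0,0],[511,0],[0,383],[511,383]],0))
t=cv2.imread("pics/top0.png"); crop(t,100,120,360,300,3,"pics/topc.png")
t=cv2.imread("pics/scene0.png"); crop(t,160,130,420,290,3,"pics/scenec.png")
E
```

```text
scene [0.88432492 0.23683087 0.66869418] [-0.47458178 -0.37401454 -0.79679687]
top [0.46150083 0.00723738 0.92222483] [ 0.14014391 -0.03021898 -0.98966989]
[[ 9.72656814e-01  4.95007623e-01  0.00000000e+00]
 [ 9.91853713e-01 -5.36479805e-01 -1.11022302e-16]
 [ 2.45370189e-01  4.40761688e-01  0.00000000e+00]
 [ 2.39829758e-01 -4.82402444e-01  0.00000000e+00]]
```

View pics/topc.png

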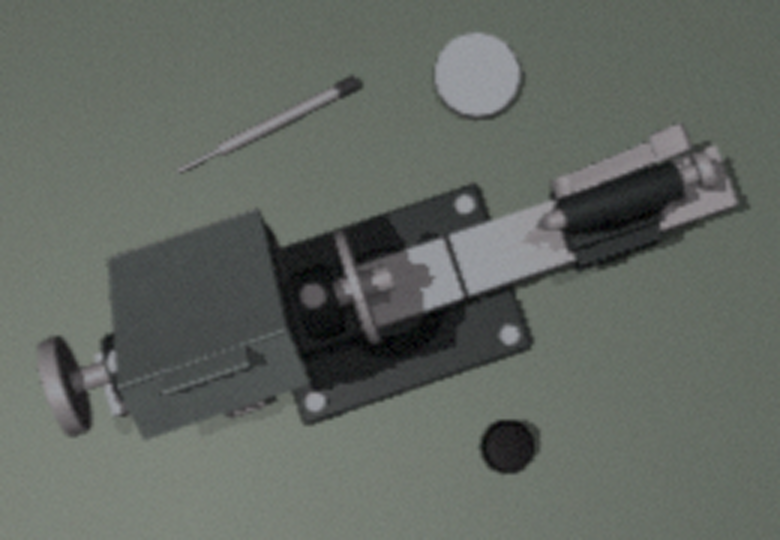

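View pics/scenec.png

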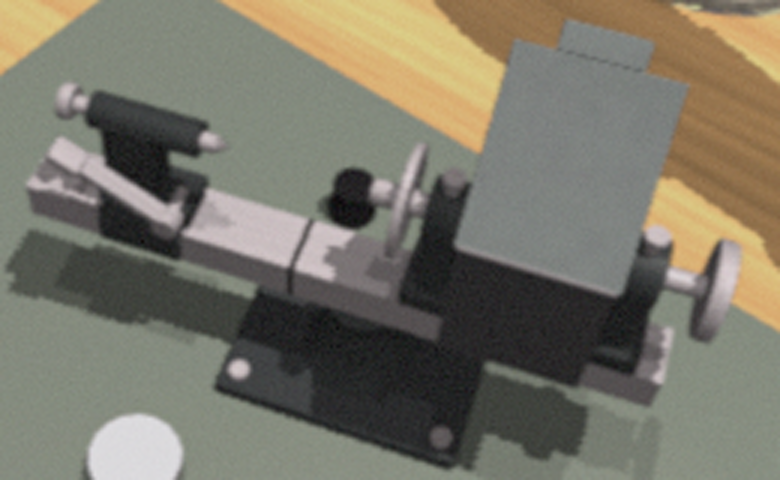

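Run:
```python
from h import *
t=cv2.imread("pics/top0.png"); crop(t,210,155,355,225,5.5,"pics/topd.png")
t=cv2.imread("pics/scene0.png"); crop(t,165,150,315,245,5.3,"pics/scened.png")
```

```text
(no output)
```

View pics/topd.png

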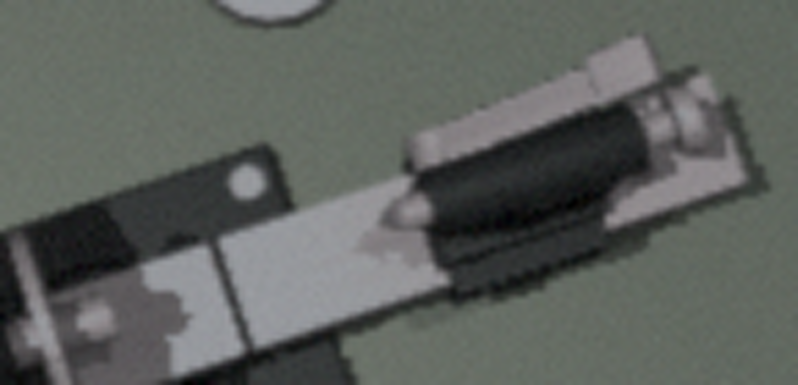

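View pics/scened.png

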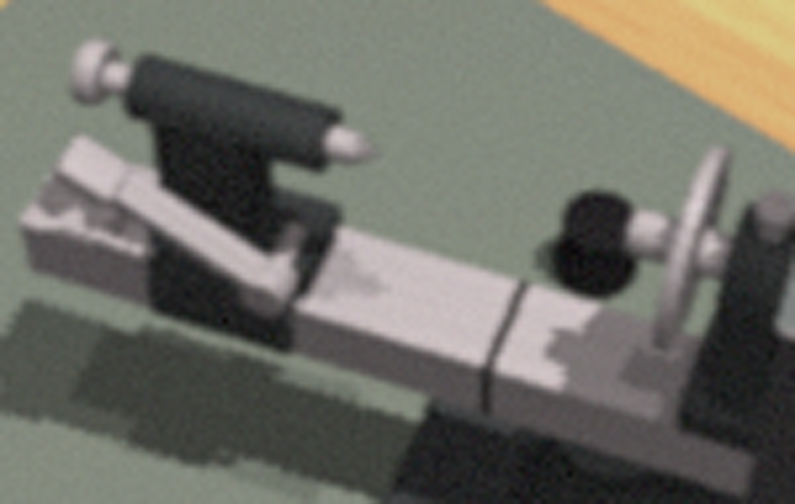

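Run:
```python
from h import *
T=lambda a:(np.array(a)+.5)/5.5-.5+[210,155]
S=lambda a:(np.array(a)+.5)/5.3-.5+[165,150]
def show(l,P): print(l,np.round(P*1000,1).tolist())
a=plane("top",T([[217,241],[251,347],[220,240],[407,177],[250,348],[450,284],[750,183],[450,285]]),.1)
show("top markF markN, far edge2, near edge2, end corner, foot near",a)
b=plane("scene",S([[524,284],[489,363],[338,230],[525,284],[300,300],[488,363],[335,233],[303,297]]),.1)
show("scene markN markF near2 far2 footN footF",b)
for P,Q in((a[2],a[3]),(a[4],a[5]),(b[2],b[3]),(b[4],b[5])):
    d=(P-Q); print(np.degrees(np.arctan2(d[1],d[0])))
for P,Q in((a[0],a[1]),(b[1],b[0])): d=P-Q; print("mark",np.degrees(np.arctan2(d[1],d[0])),np.linalg.norm(d))
```

```text
top markF markN, far edge2, near edge2, end corner, foot near [[565.9, 0.2, 100.0], [533.1, -10.3, 100.0], [566.2, -0.7, 100.0], [586.1, -58.6, 100.0], [532.8, -10.0, 100.0], [552.9, -71.6, 100.0], [584.9, -165.4, 100.0], [552.5, -71.6, 100.0]]
scene markN markF near2 far2 footN footF [[532.7, -9.1, 100.0], [564.3, 1.7, 100.0], [554.5, -69.7, 100.0], [532.5, -8.8, 100.0], [584.0, -60.3, 100.0], [564.5, 1.5, 100.0], [556.1, -69.7, 100.0], [582.4, -60.3, 100.0]]
109.05093212097901
107.9986752401549
-70.1172055024415
-72.46730886253384
mark 17.90307330767464 0.03436780378687136
mark 18.836665376120607 0.03334301188476295
```

Run:
```python
from h import *
t=cv2.imread("pics/top0.png"); crop(t,110,180,215,275,7,"pics/tg.png")
t=cv2.imread("pics/scene0.png"); crop(t,300,130,410,250,5,"pics/sg.png")
```

```text
(no output)
```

View pics/tg.png

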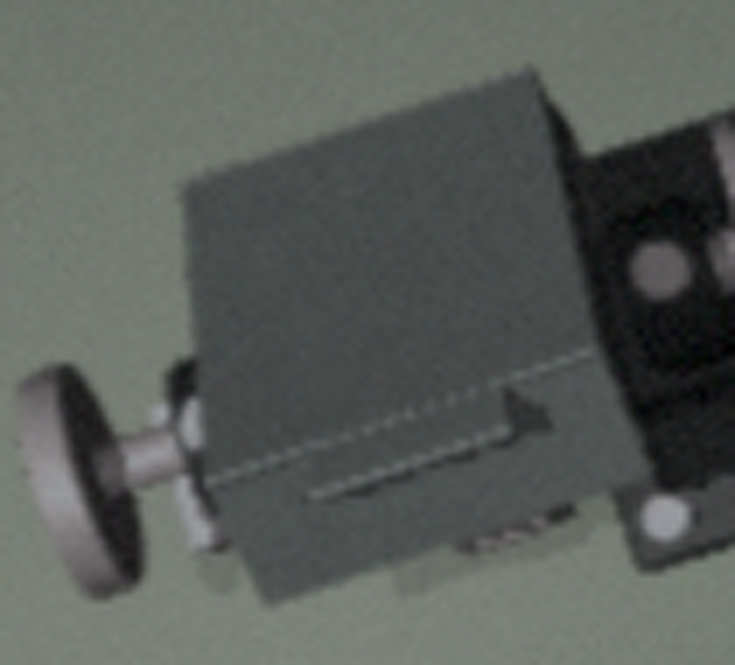

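View pics/sg.png

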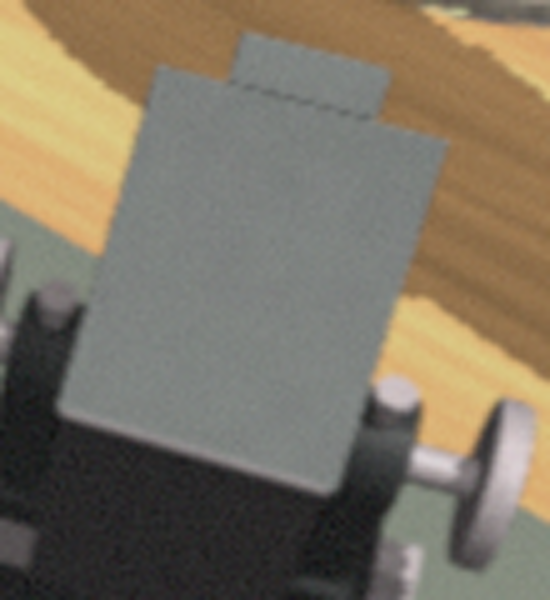

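Run:
```python
from h import *
T=lambda a:(np.array(a)+.5)/7-.5+[110,180]
S=lambda a:(np.array(a)+.5)/5-.5+[300,130]
t=T([[208,487],[592,350],[183,186],[530,70]]);s=S([[447,143],[157,66],[332,495],[60,412]])
P=[]
for C in("top","scene"):
    K,R,tt=cam(C); P.append(K@np.c_[R,tt])
X=cv2.triangulatePoints(P[0],P[1],t.T.astype(float),s.T.astype(float)); X=(X[:3]/X[3]).T
print(np.round(X*1000,1)); 
for i,c in((0,"top"),(1,"scene")): print(np.round(proj(c,X)-(t,s)[i],2).tolist())
f=X[:2].mean(0);h=X[2:].mean(0);print(f,h,np.linalg.norm(f-h),np.linalg.norm(X[0]-X[1]),np.linalg.norm(X[2]-X[3]))
yaw=np.radians(18.4);ex=np.array([np.cos(yaw),np.sin(yaw),0]);ey=np.array([-np.sin(yaw),np.cos(yaw),0])
d=h-f;print(d@ex,d@ey,d[2],np.arctan2(-d[2],d@ex))
w=X[0]-X[1];print(np.degrees(np.arctan2(w[1],w[0]))-90); w=X[2]-X[3];print(np.degrees(np.arctan2(w[1],w[0]))-90)
```

```text
[[476.  145.6 272.4]
 [502.1  73.6 274. ]
 [540.6 167.8 201.9]
 [565.5  95.7 202.6]]
[[-0.25, 0.1], [0.29, -0.14], [-0.01, 0.01], [-0.1, 0.05]]
[[-0.37, -0.05], [0.44, 0.06], [-0.02, -0.0], [-0.16, -0.02]]
[0.4890829  0.10962076 0.27320964] [0.55301427 0.1317456  0.20229372] 0.0980091647940852 0.07662297599340473 0.07619798519940063
0.06764662938928492 0.0008138498076336462 -0.07091591897728955 0.8089881100787745
19.904316970041222
19.058001361715185
```

```bash
cat >> h.py <<'E'
YAW=np.radians(18.6)
EX=np.array([np.cos(YAW),np.sin(YAW),0]);EY=np.array([-np.sin(YAW),np.cos(YAW),0]);EZ=np.array([0,0,1.])
ROT=np.c_[-EY,EX,-EZ]  # x = -ey ; y=ex ; z=down
ROT[:,0]=np.cross(ROT[:,1],ROT[:,2])
H=np.array([.553,.132,.203]); TR=tip_reach if not callable(tip_reach) else tip_reach()
def tip(p): return np.asarray(p)+[0,0,TR]
def st(l=""): print(l,round(get_time(),2),np.round(get_eef_pos()-np.array([0,0,TR]),4),np.round(get_contact_force(),1),round(get_finger_gap(),4))
E
python3 - <<'E'
from h import *
print(ROT, np.linalg.det(ROT))
p=tip(H-.045*EX); p[2]=.31+TR
print(solve_ik(p,ROT), solve_ik(p,ROT@np.diag([-1,-1,1])))
q=solve_ik(tip(np.array([.569,-.065,.145])-.036*EY),ROT);print(q)
movel([.224,.583,.48]+0*EX if False else [.224,.56,.48],velocity=.25); st()
reach(p,ROT); st("above")
grip(0.0); st("shut")
cv2.imwrite("pics/s1.png",get_image("scene")[:,:,::-1]); cv2.imwrite("pics/w1.png",get_image("wrist")[:,:,::-1])
E
```

```text
[[-0.31895931  0.94776841 -0.        ]
 [ 0.94776841  0.31895931 -0.        ]
 [ 0.          0.         -1.        ]] 0.9999999999999999
[ 2.23699743e-01  1.23851567e-01  1.75373765e+00 -4.44089210e-16
  1.26400343e+00 -1.00931498e-01] None
[-1.71669993e-01  3.92524630e-01  1.78847645e+00 -4.44089210e-16
  9.60591577e-01 -4.96301234e-01]
 0.62 [0.224  0.5598 0.3075] [ 0.5 -0.2  0.2] 0.9988
above 2.52 [0.5103 0.1184 0.3099] [ 0.1  0.5 -0.4] 1.0005
shut 3.29 [0.5104 0.1176 0.31  ] [-0.1  0.   0.9] -0.0007
```

View pics/s1.png

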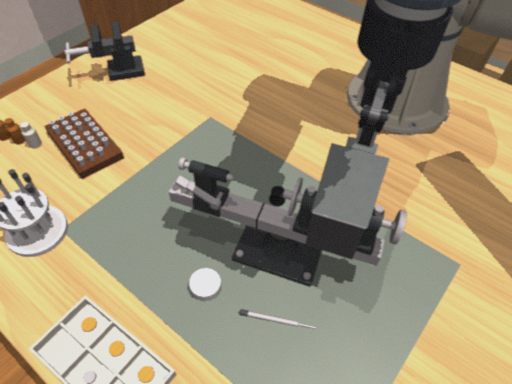

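View pics/w1.png

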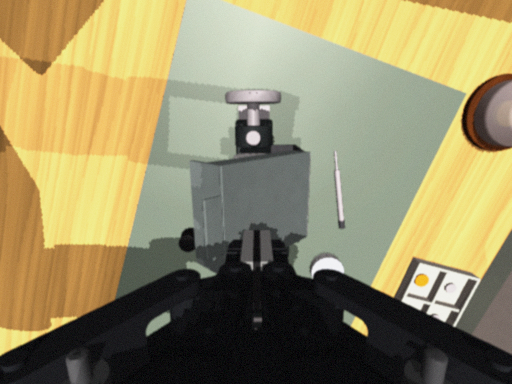

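Run:
```python
from h import *
p=get_eef_pos()-np.array([0,0,TR])
print(get_tcp_rot().round(3).tolist(), p)
for n in("scene","wrist","top"):
    print(n,proj(n,[p,p+[0,0,.05],H,H-.0667*EX+[0,0,.07]]).round(0).tolist())
cv2.imwrite("pics/t1.png",get_image("top")[100:300,60:360,::-1])
crop(cv2.imread("pics/s1.png"),310,60,410,180,5,"pics/s1c.png")
```

```text
[[-0.319, 0.948, 0.0], [0.948, 0.319, 0.0], [0.0, 0.0, -1.0]] [0.51035971 0.1176009  0.3100175 ]
scene [[363.0, 142.0], [374.0, 110.0], [339.0, 220.0], [360.0, 151.0]]
wrist [[253.0, 246.0], [252.0, 303.0], [305.0, 194.0], [221.0, 222.0]]
top [[156.0, 221.0], [148.0, 217.0], [160.0, 198.0], [166.0, 239.0]]
```

View pics/t1.png

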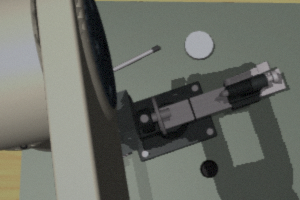

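View pics/s1c.png

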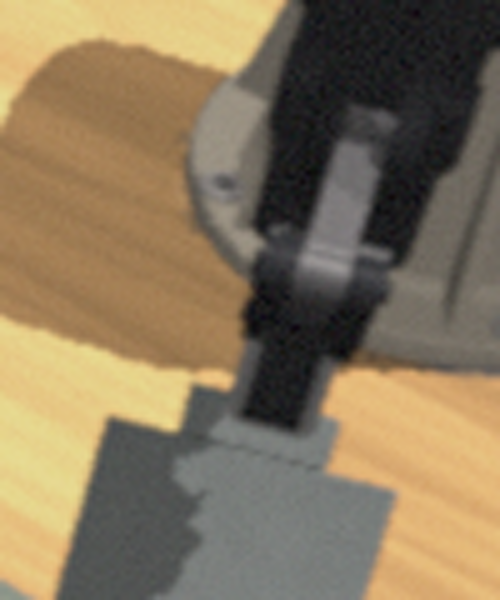

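Run:
```python
from h import *
for d,z,v in((.052,.262,.15),(.063,.236,.08),(.071,.217,.08)):
    p=tip(H-d*EX); p[2]=z+TR; movel(p,ROT,velocity=v); st((d,z))
for z in np.arange(.214,.1985,-.002):
    p=tip(H-.074*EX); p[2]=z+TR; movel(p,ROT,velocity=.04); st(round(z,4))
    if get_contact_force()[2]>35: break
cv2.imwrite("pics/s2.png",get_image("scene")[100:300,160:420,::-1])
```

```text
(0.052, 0.262) 3.92 [0.5039 0.1155 0.2623] [-0.4  0.5  0.3] -0.0022
(0.063, 0.236) 4.42 [0.4933 0.1119 0.2362] [ 0.1 -0.5 -0.1] 0.0007
(0.071, 0.217) 4.83 [0.4856 0.1093 0.2168] [-0.2 -0.1  1.4] -0.0007
0.214 5.08 [0.4828 0.1084 0.2141] [-0.2 -0.2  0.3] -0.0037
0.212 5.33 [0.4829 0.1084 0.212 ] [0.3 0.3 0.5] 0.0001
0.21 5.58 [0.483  0.1084 0.21  ] [0.1 0.5 0.6] -0.001
0.208 5.83 [0.4829 0.1084 0.208 ] [-0.4  0.   1.7] 0.0027
0.206 6.08 [0.4829 0.1084 0.206 ] [-0.3 -0.8  2.5] -0.0022
0.204 6.33 [0.4829 0.1084 0.2057] [-8.6 -2.9 22.5] 0.0013
0.202 6.58 [0.4829 0.1084 0.2055] [-14.   -3.2  40.6] 0.0032
```

View pics/s2.png

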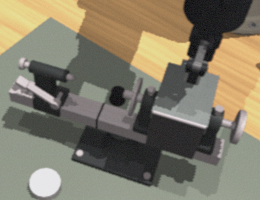

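Run:
```python
from h import *
p=tip(H-.074*EX); p[2]=.23+TR; movel(p,ROT,velocity=.15)
p=tip(np.array([.569,-.065,.22])-.036*EY); p[2]=.26+TR
reach(p,ROT); st()
i=get_image("scene")[:,:,::-1]; cv2.imwrite("pics/s3full.png",i); crop(i,300,130,410,250,5,"pics/s3.png")
w=get_image("wrist")[:,:,::-1]; cv2.imwrite("pics/w3.png",w)
i=get_image("top")[:,:,::-1]; cv2.imwrite("pics/t3.png",i)
```

```text
7.89 [ 0.58   -0.0983  0.2591] [-0.2  0.   0.9] 0.0006
```

View pics/s3.png

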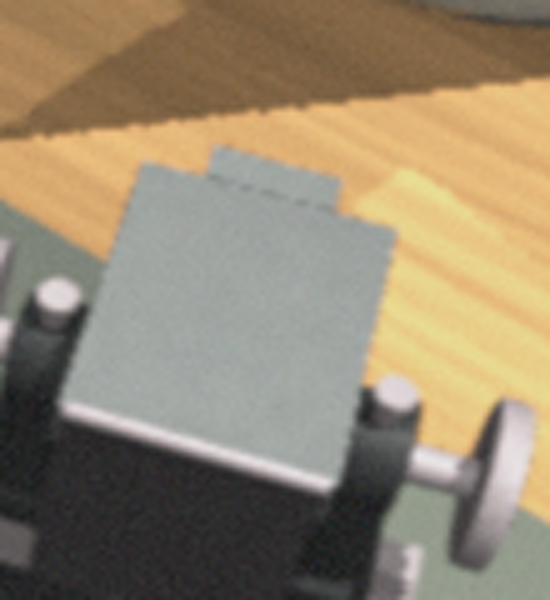

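View pics/w3.png

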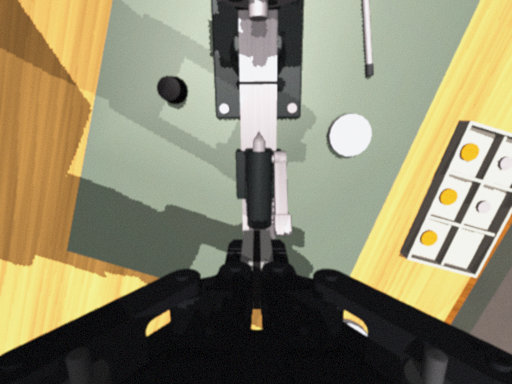

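View pics/t3.png

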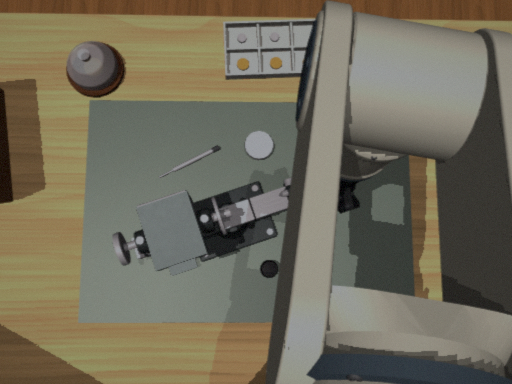

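View pics/s3full.png

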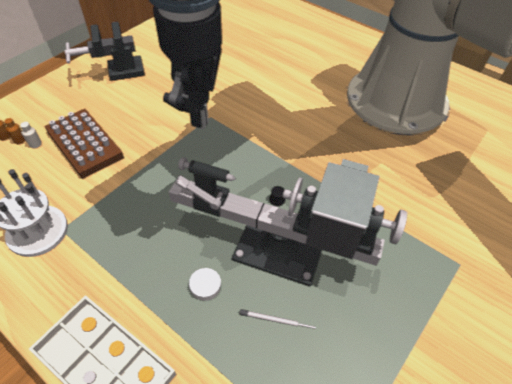

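Run:
```python
from h import *
S=lambda a:(np.array(a)+.5)/5-.5+[300,130]
c=np.array([[146,163],[395,233]])
for z in(.203,.206,.209,.212):
    P=plane("scene",S(c),z); m=P.mean(0); print(z,m.round(4),((m-H)@EX).round(4),np.linalg.norm(P[0]-P[1]).round(4))
for a in (0,.03,.07):
    f=[H-EX*(.096*np.cos(a)-.003*np.sin(a)*-1)+EZ*(.096*np.sin(a)+.003*np.cos(a))+s*.039*EY for s in(-1,1)]
    print(a,((proj("scene",f)-[300,130]+.5)*5-.5).round(1).tolist())
print(proj("scene",[get_eef_pos()-np.array([0,0,TR])]))
w=cv2.imread("pics/w3.png"); crop(w,200,60,330,250,4.2/1.4,"pics/w3c.png")
i=cv2.imread("pics/s3full.png"); crop(i,165,140,315,245,5.3,"pics/s3d.png")
```

```text
0.203 [0.4592 0.0996 0.203 ] -0.0993 0.0759
0.206 [0.4619 0.1005 0.206 ] -0.0964 0.0754
0.209 [0.4646 0.1014 0.209 ] -0.0935 0.075
0.212 [0.4674 0.1022 0.212 ] -0.0906 0.0745
0 [[144.1, 163.8], [402.0, 235.6]]
0.03 [[145.7, 157.2], [404.6, 229.1]]
0.07 [[147.8, 148.7], [408.1, 220.6]]
[[199.06877105 124.7947067 ]]
```

View pics/w3c.png

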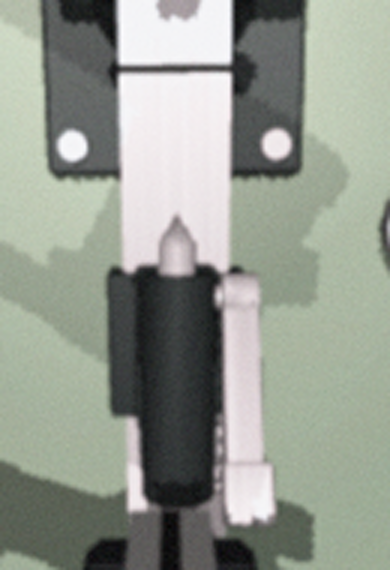

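View pics/s3d.png

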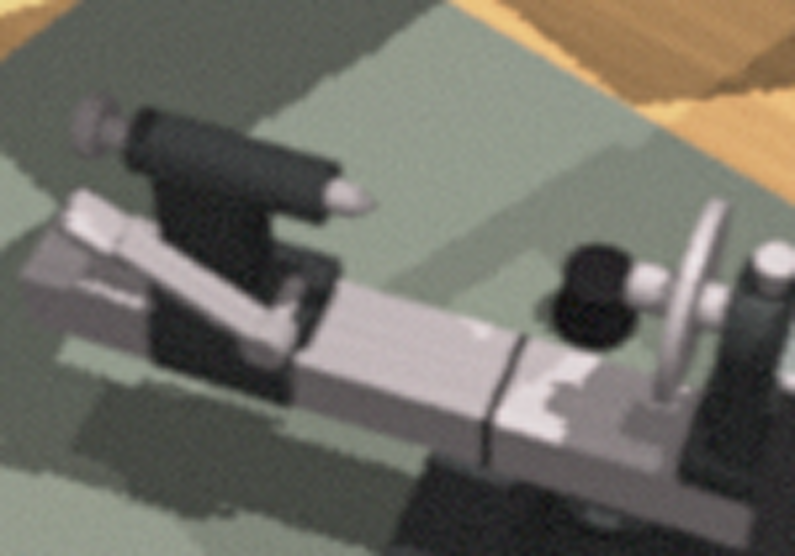

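Run:
```python
from h import *
W=lambda a:(np.array(a)+.5)/3-.5+[200,60]
pts=np.array([[118,69],[232,69],[123,250],[232,250],[129,508],[121,267],[231,267]])
P=plane("wrist",W(pts),.1); print((P*1000).round(1))
for a,b in((0,4),(0,2),(1,3)):
    d=P[a]-P[b]; print(np.degrees(np.arctan2(d[1],d[0]))-90)
m=(P[0]+P[1])/2; print("mark",m, "width",np.linalg.norm(P[0]-P[1]))
f=(P[5]+P[6])/2; print("foot", f,(f-m)@EY*1000,(f-m)@EX*1000)
# barrel at z~.165 axis: crop edges
B=plane("wrist",W([[140,300],[218,300],[145,490],[212,490]]),.165);print((B*1000).round(1),[((b-m)@EX*1000).round(1) for b in B])
```

```text
[[ 534.4   -8.9  100. ]
 [ 569.5    2.9  100. ]
 [ 553.7  -63.7  100. ]
 [ 589.1  -51.8  100. ]
 [ 584.8 -153.1  100. ]
 [ 554.8  -69.5  100. ]
 [ 590.8  -57.4  100. ]]
19.25214663086099
19.40906828916529
19.68711533602388
mark [ 0.5519679  -0.00298439  0.1       ] width 0.03707977495548606
foot [ 0.57279549 -0.06342905  0.1       ] -63.93069999149314 0.4603485672898735
[[ 563.7  -68.7  165. ]
 [ 583.9  -61.9  165. ]
 [ 582.2 -120.7  165. ]
 [ 600.6 -114.5  165. ]] [np.float64(-9.9), np.float64(11.5), np.float64(-8.9), np.float64(10.5)]
```

```bash
sed -i 's/YAW=np.radians(18.6)/YAW=np.radians(19.0)/' h.py
cat >> h.py <<'E'
M=np.array([.550,-.004,0]); F0=np.array([.5705,-.0648,0])
E
python3 - <<'E'
from h import *
p=tip(F0-.036*EY+[0,0,.147])
print(((F0-M)@EY,(F0-M)@EX))
grip(.5); st()
q=p.copy(); q[2]=.21+TR; movel(q,ROT,velocity=.25)
movel(p,ROT,velocity=.12); st("down")
for g in(.34,.30,.28,.27):
    grip(g); st(g)
cv2.imwrite("pics/w4.png",get_image("wrist")[:,:,::-1]); i=get_image("scene")[:,:,::-1]; crop(i,150,80,320,245,3.6,"pics/s4.png")
E
```

```text
(np.float64(-0.06416167656281016), np.float64(-0.00041141299120916346))
 8.53 [ 0.5805 -0.099   0.26  ] [0.3 0.3 0.1] 0.4968
down 9.55 [ 0.5827 -0.0989  0.148 ] [ 0.2 -0.2  0.4] 0.5012
0.34 9.83 [ 0.5824 -0.0989  0.1477] [ 0.4  0.1 -0.6] 0.3415
0.3 10.05 [ 0.5822 -0.0989  0.1471] [-0.2  0.2  0.1] 0.2991
0.28 10.27 [ 0.5822 -0.0988  0.147 ] [-0.3  0.6  0.4] 0.2799
0.27 10.48 [ 0.5822 -0.0988  0.147 ] [-0.1 -0.2 -0.1] 0.2743
```

View pics/w4.png

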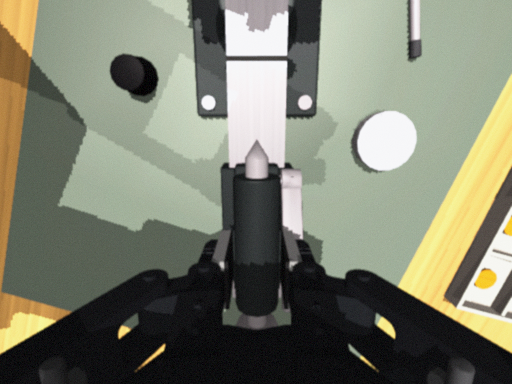

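View pics/s4.png

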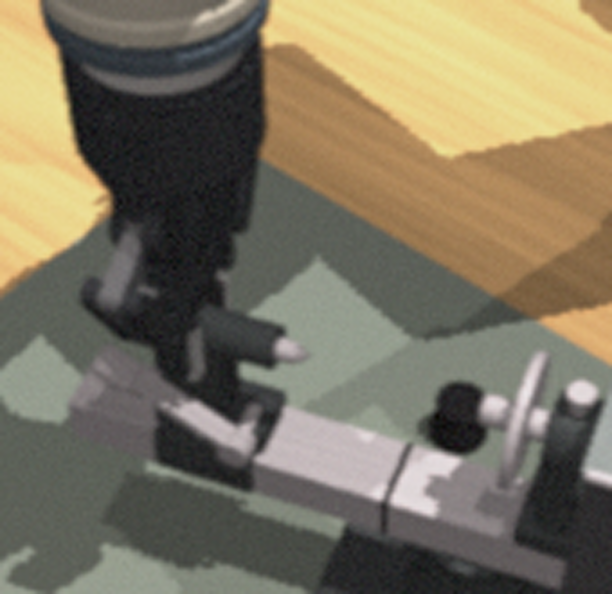

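Run:
```python
from h import *
P=plane("wrist",[[226,59],[288,59],[229,168],[286,168]],.1); print((P*1000).round(1),((P[2:].mean(0)-P[:2].mean(0))@EY))
for g in(.26,.25,.24,.23):
    grip(g); st(g)
    if get_finger_gap()>g+.012: break
```

```text
[[534.3  -9.4 100. ]
 [569.6   2.6 100. ]
 [555.9 -72.  100. ]
 [591.6 -59.8 100. ]] -0.06620269842409507
0.26 10.8 [ 0.5822 -0.0989  0.147 ] [-0.7  0.3  0.6] 0.2644
0.25 11.02 [ 0.5823 -0.0988  0.1471] [0.5 0.5 1.3] 0.2582
0.24 11.23 [ 0.5823 -0.0988  0.1471] [-0.5  0.4  1.5] 0.2473
0.23 11.45 [ 0.5823 -0.0988  0.1472] [-1.1  0.1  2.8] 0.2456
```

Run:
```python
from h import *
grip(.22); st(.22)
p=get_eef_pos()
p2=tip(F0-.036*EY+[0,0,.147])+.05*EY
movel(p2,ROT,velocity=.06); st("slid")
i=get_image("scene")[:,:,::-1]; cv2.imwrite("pics/s5f.png",i); crop(i,180,130,300,240,5,"pics/s5.png")
w=get_image("wrist")[:,:,::-1]; cv2.imwrite("pics/w5f.png",w); crop(w,190,0,330,250,2.4,"pics/w5.png")
```

```text
0.22 11.67 [ 0.5823 -0.0988  0.1472] [-0.4  1.2  6. ] 0.2469
slid 12.65 [ 0.5657 -0.051   0.1472] [-2.8  0.8  6.1] 0.245
```

View pics/s5.png

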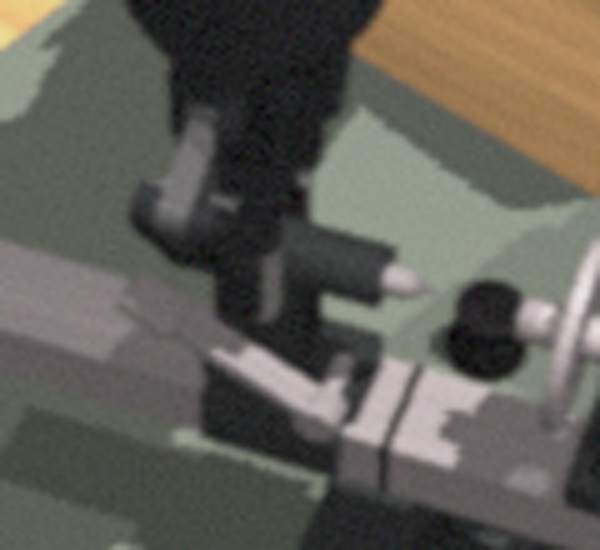

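View pics/w5.png

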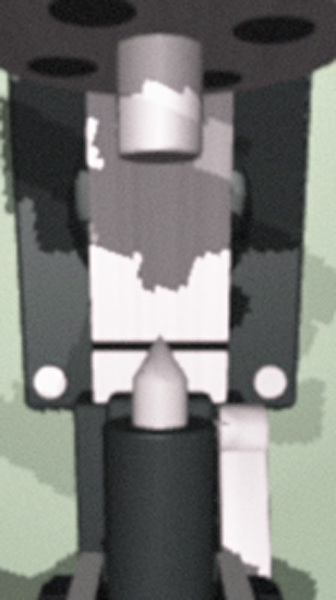

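Run:
```python
from h import *
K,R,t=cam("wrist"); o=-R.T@t; print(o,(o-M)@EY)
W=lambda a:(np.array(a)+.5)/2.4-.5+[190,0]
S=lambda a:(np.array(a)+.5)/5-.5+[180,130]
P=plane("wrist",W([[92,345],[228,345],[93,403],[228,403]]),.1); print((P*1000).round(1))
print("rem wrist",(P[:2].mean(0)-P[2:].mean(0))@EY)
Q=plane("scene",S([[418,366],[388,444],[380,358],[343,433]]),.1);print((Q*1000).round(1)); print("rem scene",(Q[0]-Q[2])@EY,(Q[1]-Q[3])@EY)
i=cv2.imread("pics/s5f.png"); crop(i,235,185,275,235,12,"pics/s5z.png")
i=cv2.imread("pics/w5f.png"); crop(i,215,130,300,180,9,"pics/w5z.png")
```

```text
[0.5455975  0.01293293 0.29107115] 0.017443718692059892
[[534.   -9.  100. ]
 [568.7   2.9 100. ]
 [539.  -24.  100. ]
 [574.2 -11.9 100. ]]
rem wrist 0.015800789648036866
[[532.3  -9.9 100. ]
 [564.4   2.5 100. ]
 [538.  -22.1 100. ]
 [570.5 -11.8 100. ]]
rem scene 0.013345306498140723 0.015582597139964002
```

View pics/s5z.png

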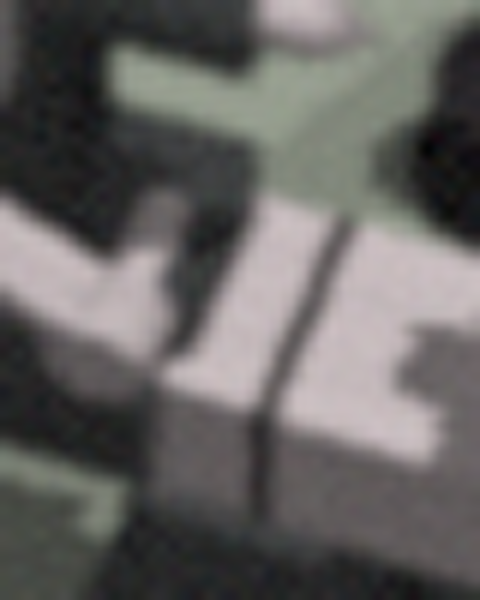

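View pics/w5z.png

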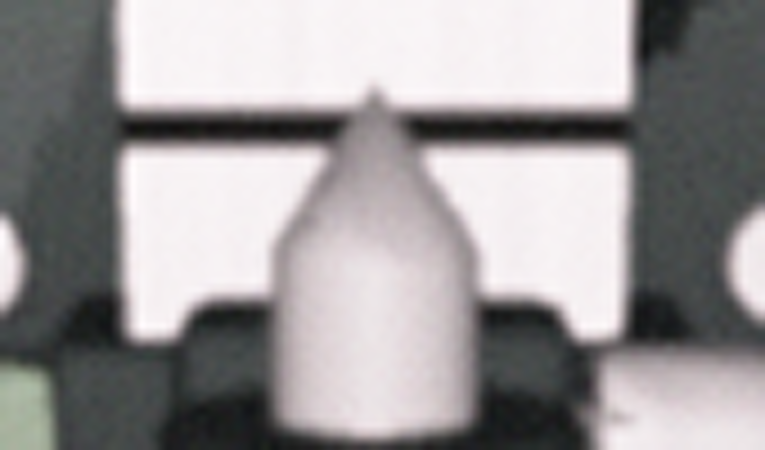

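Run:
```python
from h import *
# top0 apron
T=lambda a:(np.array(a)+.5)/5.5-.5+[210,155]
A=plane("top",T([[446,283],[455,297],[604,221],[612,236]]),.106); print((A*1000).round(1), np.linalg.norm(A[1]-A[3]))
i=cv2.imread("pics/top0.png"); crop(i,280,165,350,215,11,"pics/t0z.png")
i=cv2.imread("pics/w4.png"); crop(i,210,150,310,230,8,"pics/w4z.png")
i=cv2.imread("pics/s3full.png"); crop(i,185,165,240,220,11,"pics/s3z.png")
```

```text
[[ 552.5  -69.8  106. ]
 [ 548.2  -72.6  106. ]
 [ 571.9 -118.7  106. ]
 [ 567.3 -121.1  106. ]] 0.05215060570813731
```

View pics/t0z.png

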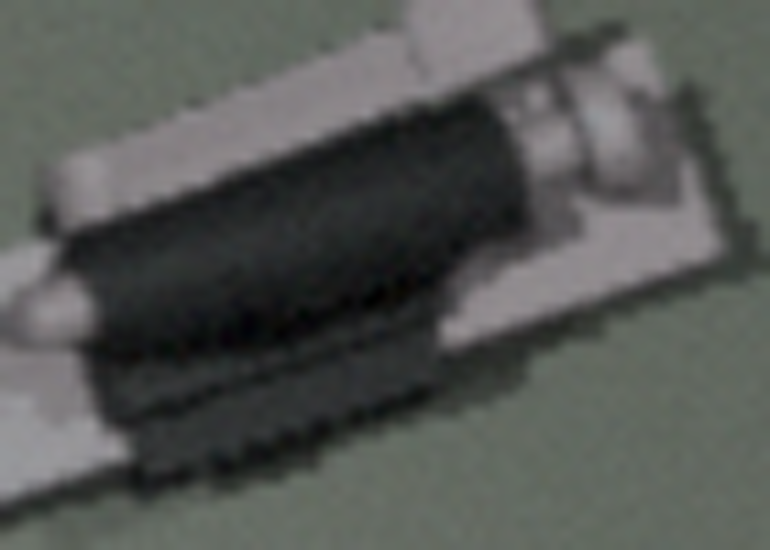

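View pics/w4z.png

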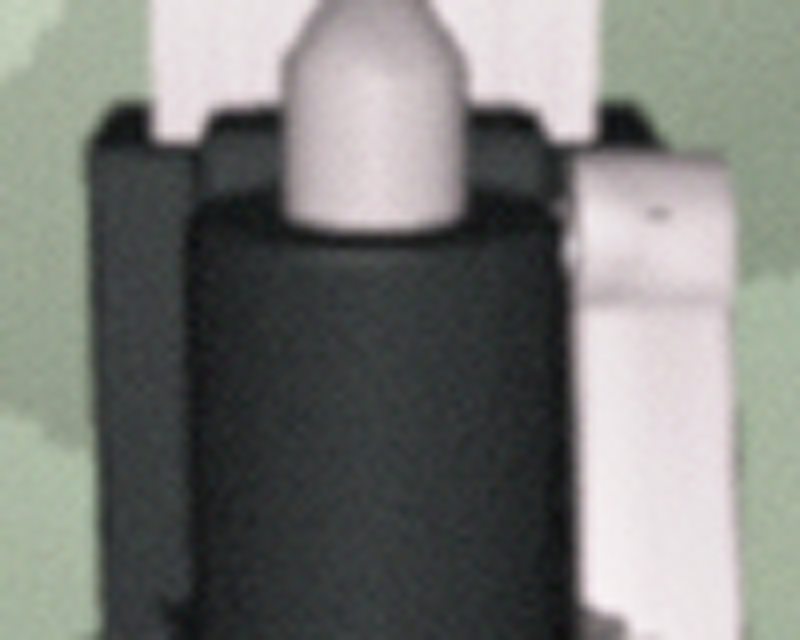

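View pics/s3z.png

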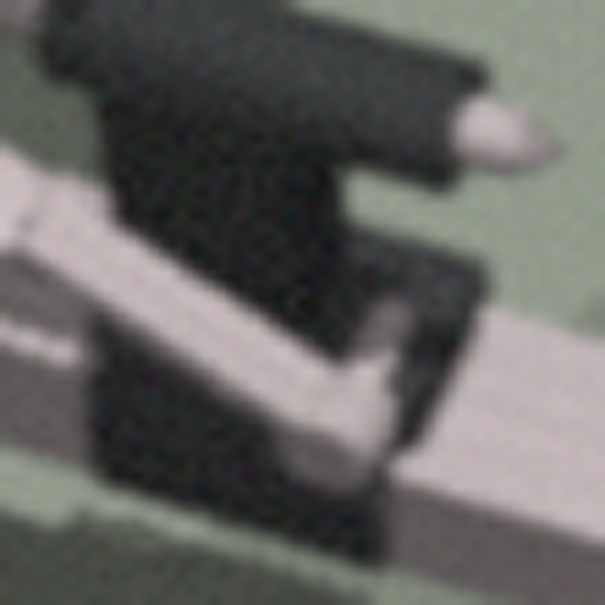

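Run:
```python
from h import *
Z=lambda a:(np.array(a)+.5)/9-.5+[215,130]
S=lambda a:(np.array(a)+.5)/12-.5+[235,185]
K,R,t=cam("wrist")
P=plane("wrist",Z([[122,128],[632,128],[230,301],[530,301],[130,341],[620,341]]),.1)
m=P[:2].mean(0); print("wrist foot",(m-P[2:4].mean(0))@EY,"apron",(m-P[4:].mean(0))@EY)
Q=plane("scene",S([[345,218],[265,407],[258,205],[202,325]]),.1); m=Q[:2].mean(0)
d=Q[0]-Q[1]; print(np.degrees(np.arctan2(d[1],d[0]))-180)
print([(m-q)@EY for q in Q],[(m-q)@EX for q in Q])
```

```text
wrist foot 0.012518925318967571 apron 0.01547528261560287
-340.34356469788395
[np.float64(0.00020077105042168758), np.float64(-0.00020077105042168758), np.float64(0.012608888321521274), np.float64(0.012810189916469867)] [np.float64(0.017523174758745392), np.float64(-0.017523174758745392), np.float64(0.015269482275259571), np.float64(-0.007470708568665501)]
```

Run:
```python
from h import *
p2=tip(F0-.036*EY+[0,0,.147])+.0626*EY
movel(p2,ROT,velocity=.04); st("slid"); pause(.2)
i=get_image("scene")[:,:,::-1]; cv2.imwrite("pics/s6f.png",i); crop(i,235,185,275,235,12,"pics/s6z.png")
w=get_image("wrist")[:,:,::-1]; cv2.imwrite("pics/w6f.png",w);crop(w,215,110,300,180,9,"pics/w6z.png")
st()
```

```text
slid 13.22 [ 0.5616 -0.039   0.1472] [-1.8  1.   6.6] 0.2384
 13.52 [ 0.5616 -0.039   0.1472] [-2.9  2.   6.8] 0.2382
```

View pics/s6z.png

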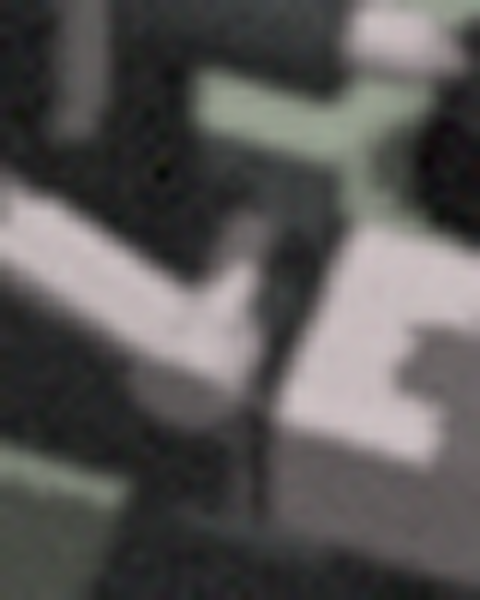

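View pics/w6z.png

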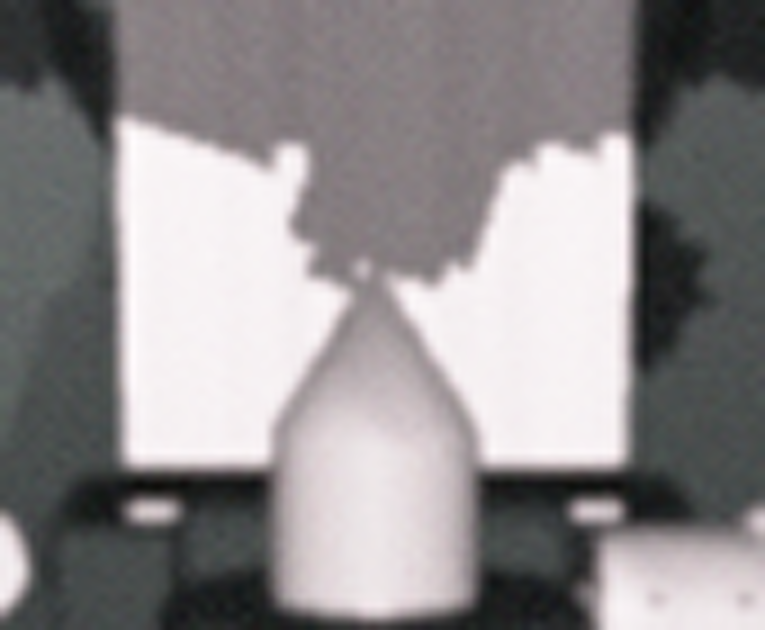

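Run:
```python
from h import *
b=F0-.036*EY+.0626*EY
for z in [.142,.138,.134,.130,.127,.124,.122,.120]:
    movel(tip(b+[0,0,z]),ROT,velocity=.03); st(z)
    f=get_contact_force()
    if f[2]>45: break
i=get_image("scene")[:,:,::-1]; cv2.imwrite("pics/s7f.png",i); crop(i,195,160,290,245,7,"pics/s7z.png")
w=get_image("wrist")[:,:,::-1]; cv2.imwrite("pics/w7f.png",w);crop(w,205,90,320,230,5,"pics/w7z.png")
st()
```

```text
0.142 13.83 [ 0.5619 -0.0401  0.147 ] [-17.7  -4.8  53.7] 0.2387
 13.93 [ 0.5619 -0.0401  0.147 ] [-18.8  -4.7  53.8] 0.2452
```

View pics/s7z.png

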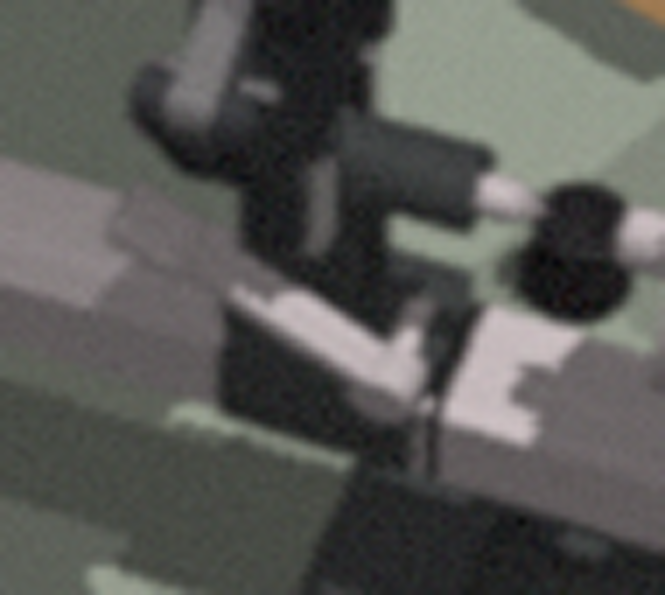

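View pics/w7z.png

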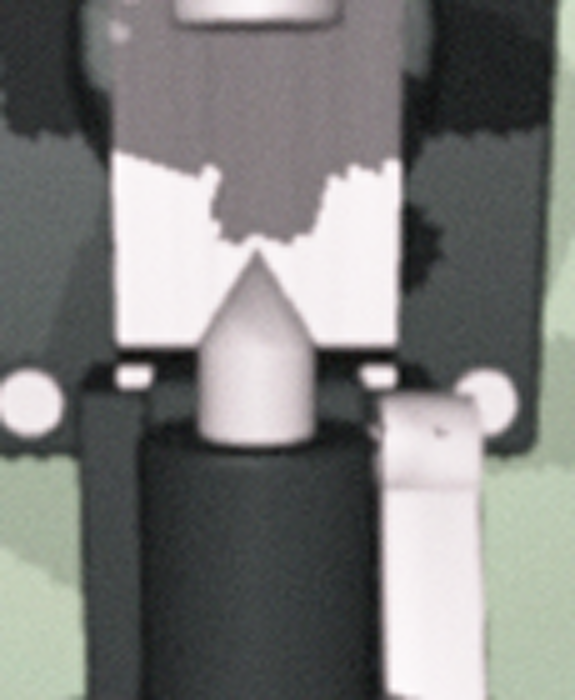

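Run:
```python
from h import *
b=F0-.036*EY+.0626*EY
movel(tip(b+[0,0,.147]),ROT,velocity=.04); st("back")
grip(.24); st(.24)
for z in [.145,.143]:
    movel(tip(b+[0,0,z]),ROT,velocity=.03); st(z)
    f=get_contact_force()
    if f[2]>30: break
```

```text
back 14.21 [ 0.5617 -0.0394  0.1472] [-2.1  0.   7. ] 0.2383
0.24 14.43 [ 0.5618 -0.0394  0.1472] [-2.1 -0.9  6.6] 0.2428
0.145 14.68 [ 0.5619 -0.0397  0.1471] [-9.  -1.  26.8] 0.2401
0.143 14.93 [ 0.562 -0.04   0.147] [-15.3  -4.4  44.9] 0.2434
```

Run:
```python
from h import *
b=F0-.036*EY+.0626*EY
movel(tip(b+[0,0,.147]),ROT,velocity=.04); st("back")
for g in (.25,.256):
    grip(g); st(g)
    for z in [.1455,.144]:
        movel(tip(b+[0,0,z]),ROT,velocity=.03); st(z)
        if get_contact_force()[2]>25: break
    if get_eef_pos()[2]-TR<.1455: break
    movel(tip(b+[0,0,.147]),ROT,velocity=.04)
```

```text
back 15.18 [ 0.5618 -0.0395  0.1472] [-1.6 -0.8  7.9] 0.2474
0.25 15.39 [ 0.5618 -0.0395  0.1471] [-1.1 -0.3  6.4] 0.2555
0.1455 15.64 [ 0.5619 -0.0396  0.147 ] [-6.4 -0.  20. ] 0.2477
0.144 15.89 [ 0.5619 -0.0398  0.1465] [-10.1  -2.6  30.2] 0.2536
0.256 16.36 [ 0.5619 -0.0395  0.1469] [-1.  -0.3  4.8] 0.2549
0.1455 16.61 [ 0.5619 -0.0396  0.1455] [-1.6 -0.3  6.8] 0.2607
0.144 16.86 [ 0.5619 -0.0396  0.1441] [-1.8 -1.1  7. ] 0.2602
```

Run:
```python
from h import *
b=F0-.036*EY+.0626*EY
for z in [.141,.138,.135,.132]:
    movel(tip(b+[0,0,z]),ROT,velocity=.03); st(z)
    if get_contact_force()[2]>35: break
i=get_image("scene")[:,:,::-1]; cv2.imwrite("pics/s8f.png",i); crop(i,195,160,290,245,7,"pics/s8z.png")
w=get_image("wrist")[:,:,::-1]; cv2.imwrite("pics/w8f.png",w);crop(w,205,90,320,230,5,"pics/w8z.png")
st()
```

```text
0.141 17.11 [ 0.5619 -0.0397  0.141 ] [-1.1 -0.3  5.5] 0.2563
0.138 17.36 [ 0.5619 -0.0397  0.138 ] [-0.6 -1.2  5.4] 0.2591
0.135 17.61 [ 0.5619 -0.0398  0.1353] [-1.9 -1.9  8.7] 0.256
0.132 17.86 [ 0.5619 -0.0398  0.1326] [-3.8 -2.7 11.4] 0.2561
 17.96 [ 0.5619 -0.0399  0.1326] [-3.2 -1.5 10.8] 0.2622
```

View pics/s8z.png

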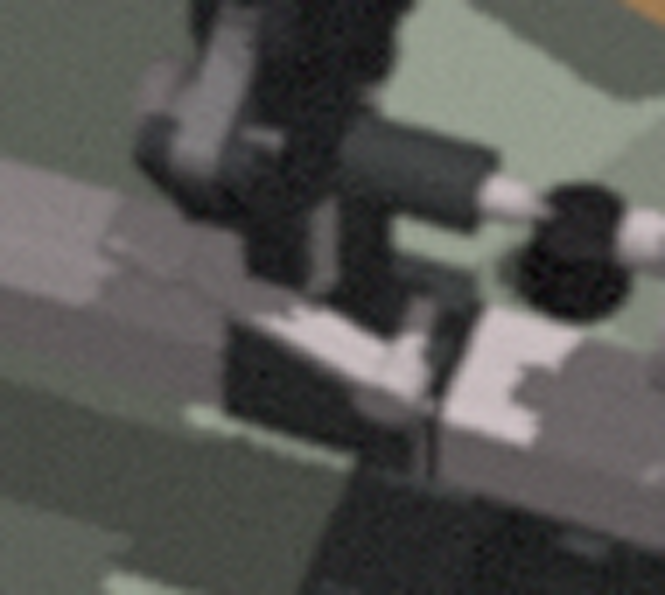

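View pics/w8z.png

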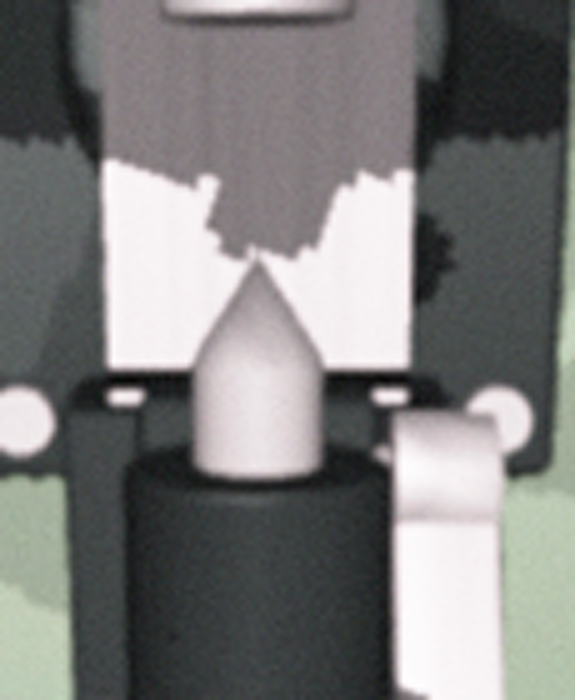

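Run:
```python
from h import *
b=F0-.036*EY+.0626*EY
for z in [.129,.126,.1235,.121,.119,.1175,.116]:
    movel(tip(b+[0,0,z]),ROT,velocity=.03); st(z)
    if get_contact_force()[2]>32: break
i=get_image("scene")[:,:,::-1]; cv2.imwrite("pics/s9f.png",i); crop(i,195,160,290,245,7,"pics/s9z.png")
w=get_image("wrist")[:,:,::-1]; cv2.imwrite("pics/w9f.png",w);crop(w,205,90,320,230,5,"pics/w9z.png")
st()
```

```text
0.129 18.21 [ 0.562  -0.0399  0.1298] [-3.2 -3.6 13.5] 0.2576
0.126 18.46 [ 0.562  -0.04    0.1269] [-3.9 -3.1 15.1] 0.2577
0.1235 18.71 [ 0.562  -0.0401  0.1245] [-5.  -5.1 15.6] 0.2593
0.121 18.96 [ 0.562  -0.0402  0.1222] [-5.6 -4.  17.4] 0.2516
0.119 19.21 [ 0.5621 -0.0403  0.1203] [-5.8 -4.2 18.1] 0.2573
0.1175 19.46 [ 0.5621 -0.0404  0.119 ] [-6.3 -6.5 19.5] 0.2537
0.116 19.71 [ 0.5621 -0.0405  0.1177] [-6.9 -7.8 23.6] 0.2549
 19.81 [ 0.5621 -0.0405  0.1177] [-7.  -6.6 22.9] 0.2571
```

View pics/s9z.png

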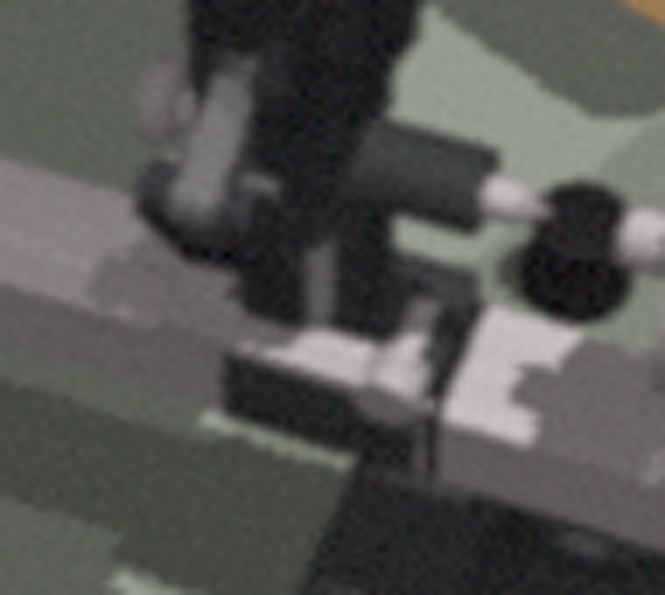

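View pics/w9z.png

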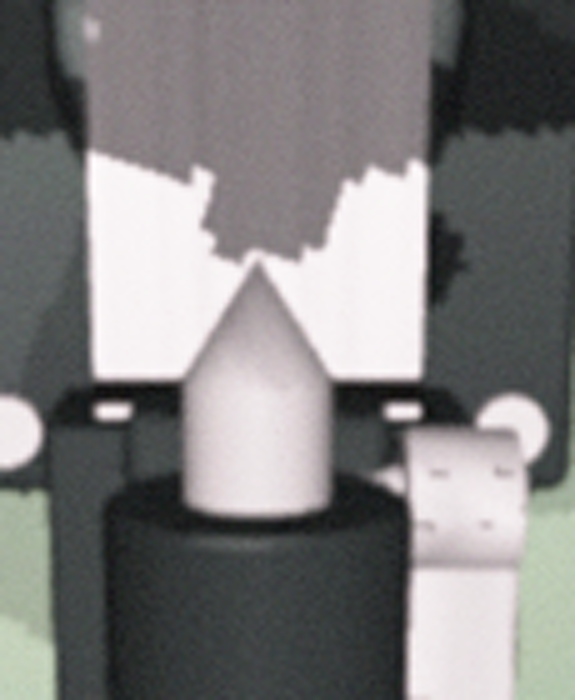

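Run:
```python
from h import *
b=F0-.036*EY+.0626*EY
for z in [.1145,.113,.1115,.110,.1085]:
    movel(tip(b+[0,0,z]),ROT,velocity=.03); st(z)
    if get_contact_force()[2]>38: break
i=get_image("scene")[:,:,::-1]; cv2.imwrite("pics/s10f.png",i); crop(i,195,160,290,245,7,"pics/s10z.png")
w=get_image("wrist")[:,:,::-1]; cv2.imwrite("pics/w10f.png",w);crop(w,205,90,320,230,5,"pics/w10z.png")
st()
```

```text
0.1145 20.06 [ 0.5622 -0.0406  0.1166] [-8.7 -7.2 27.5] 0.2581
0.113 20.31 [ 0.5622 -0.0406  0.1161] [-12.8  -8.   37.7] 0.2601
0.1115 20.56 [ 0.5622 -0.0407  0.1158] [-18.5  -7.4  49.8] 0.257
 20.66 [ 0.5622 -0.0407  0.1157] [-18.4  -8.7  50.3] 0.2555
```

View pics/s10z.png

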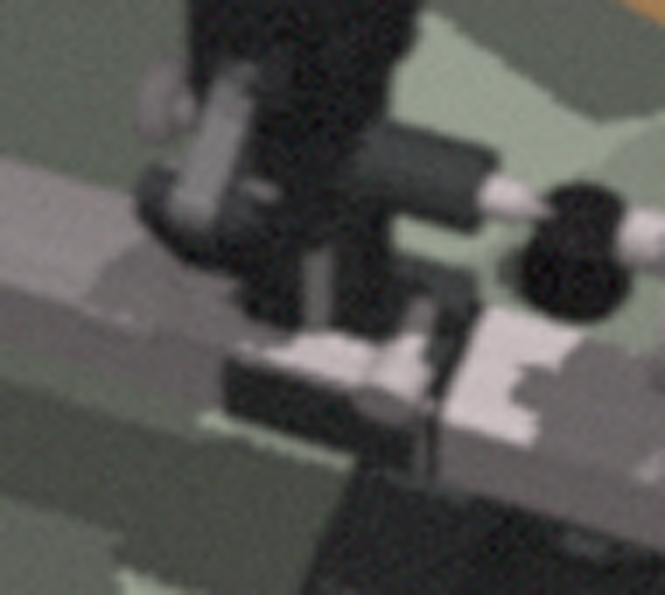

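View pics/w10z.png

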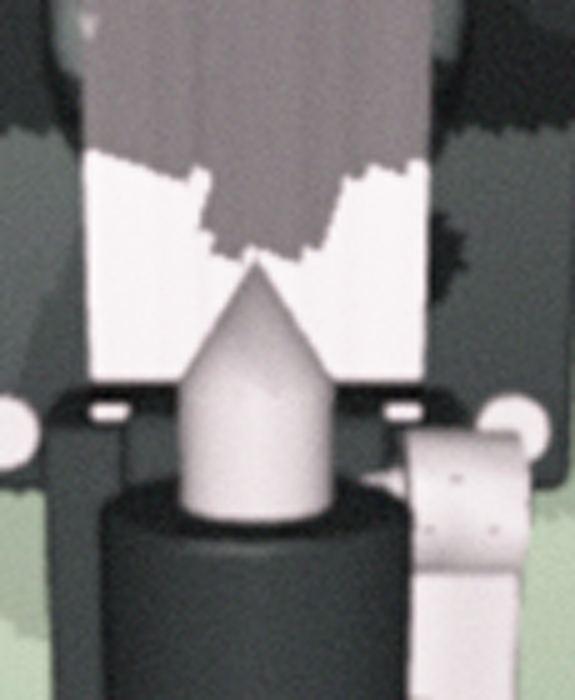

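Run:
```python
from h import *
grip(.245); st("g245")
b=F0-.036*EY+.0626*EY
movel(tip(b-.0006*EX+[0,0,.1128]),ROT,velocity=.02); st("relax")
grip(.235); st("g235")
pause(.3); st()
i=get_image("scene")[:,:,::-1]; cv2.imwrite("pics/s11f.png",i)
w=get_image("wrist")[:,:,::-1]; cv2.imwrite("pics/w11f.png",w);crop(w,205,90,320,230,5,"pics/w11z.png")
g=np.clip((i.astype(float)-20)*2.2,0,255).astype(np.uint8); g=cv2.resize(g[160:245,195:290],None,fx=8,fy=8,interpolation=cv2.INTER_CUBIC)
fe=M-.0*EY+[0,0,.1]; piv=fe-.010*EY+.021*EX+[0,0,.012]
for a,c in((0,(0,255,0)),(.06,(0,255,255)),(.15,(0,0,255))):
    P=[piv-EY*(d*np.cos(a)-.005*np.sin(a)*-1)+EZ*(d*np.sin(a)+.005*np.cos(a))+EX*x for d,x in((5,.006),(56,.006),(56,.008),(76,.008),(76,-.008)) for d in [d/1000]]
    uv=((proj("scene",P)-[195,160]+.5)*8-.5).astype(int)
    cv2.polylines(g,[uv.reshape(-1,1,2)],False,c,1)
cv2.imwrite("pics/s11z.png",g)
```

```text
g245 20.88 [ 0.5622 -0.0407  0.1158] [-17.9  -7.9  51.1] 0.2491
relax 21.12 [ 0.562  -0.0407  0.1158] [-10.2  -6.4  34.3] 0.2533
g235 21.34 [ 0.562  -0.0407  0.1159] [-10.9  -7.1  35.3] 0.2515
 21.64 [ 0.562  -0.0407  0.1159] [-11.   -7.3  35.5] 0.2579
```

View pics/s11z.png

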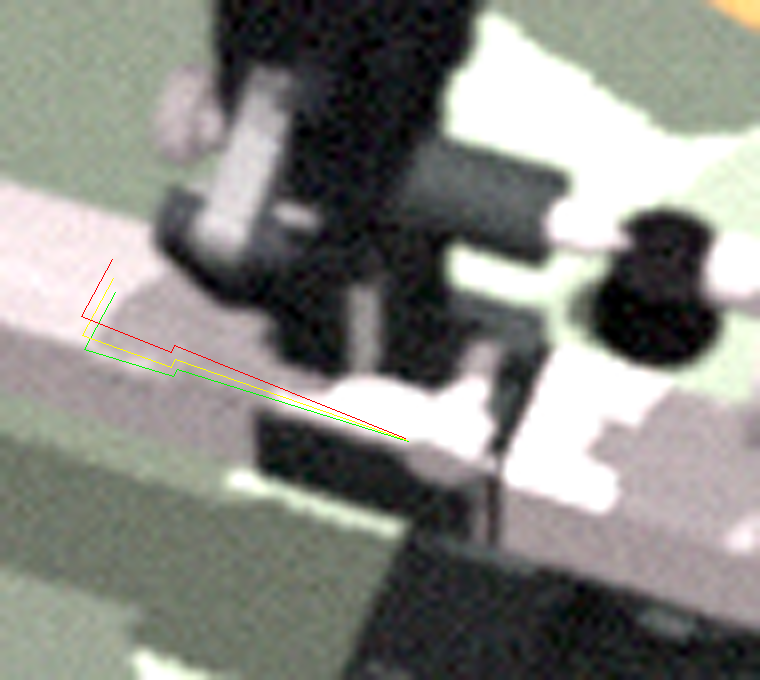

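View pics/w11z.png

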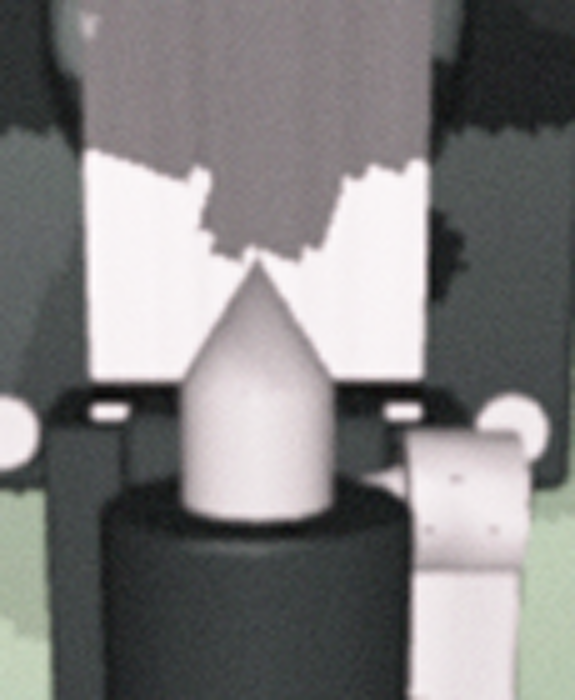

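Run:
```python
from h import *
a=cv2.imread("pics/s3full.png").astype(int); b=cv2.imread("pics/s11f.png").astype(int)
for n,(u0,v0,u1,v1) in dict(guard=(300,130,410,250),tin=(180,260,230,305),driver=(230,300,325,340)).items():
    print(n, np.abs(a-b)[v0:v1,u0:u1].mean())
crop(b.astype(np.uint8),300,130,410,250,5,"pics/s11g.png")
st(); print(get_qd().round(4) if hasattr(get_qd(),'round') else get_qd())
```

```text
guard 8.902045454545455
tin 2.441925925925926
driver 2.178859649122807
 21.74 [ 0.562  -0.0408  0.1159] [-10.5  -6.6  35. ] 0.2491
[ 0.0002 -0.0002  0.0012  0.0006  0.0009  0.0002]
```

View pics/s11g.png

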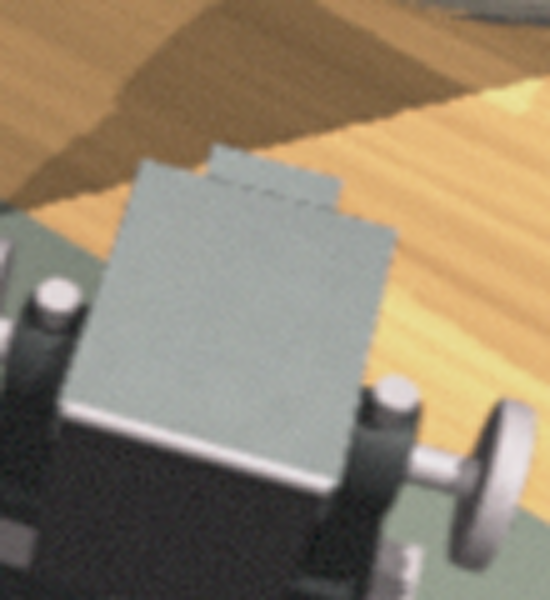

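View pics/s11f.png

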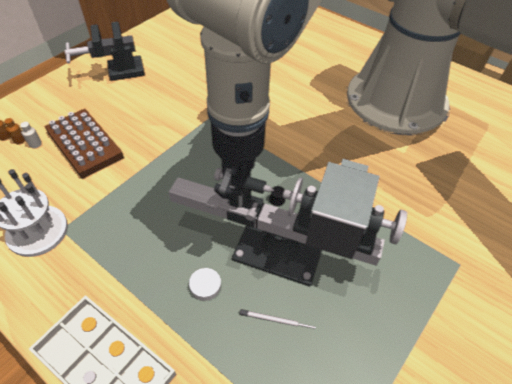

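Guard unchanged (front corners still at crop (146,163) and (395,233)), and the tin and driver have not moved. The lever is at its stop and the foot is on the line, so I'm handing in.

Run:
```python
from h import *
sign_off(); st("done")
```

```text
the job is handed in; nothing more can be done
the job is handed in; nothing more can be done
```

The job is handed in at about 21.7 s of the 48 s allowed. The arm is still gripping the tailstock at the line with the lever pressed down. `sign_off()` gave no verdict, so the results below come from my own checks.

- **Guard:** I pressed it down with the closed fingertips to a hard stop at 40 N. The tip read z = 0.2055 m, against 0.206 m expected for a shut guard. Ray casts put its angle near 0.01 rad, and it looked unchanged in the last picture. I saw no separate snap in the force readings.
- **Tailstock:** I slid it until the front of the foot was on the mark. Both the wrist and scene views gave 12.6 mm for the last move. The final wrist picture puts the foot within about 0.3 mm of the mid-line.
- **Lever:** My first grip was too tight. The pads stuck at 54 N with the lever still raised, so I loosened to about 0.256 opening, where they slid at about 7 N. The lever then went down to a hard stop at 50 N, and the picture shows it lying level.
- **Final state:** I eased the push to 35 N and tightened the grip command to 0.235. About 10 N of sideways force across the bed and 7 N along it remained. The force on each pad cannot be read directly, so I am inferring that both are above 1 N.
- **Loose items:** The tin and screwdriver are unchanged in the scene view. The eyeglass is partly hidden there and I did not measure it separately.

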